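# Wedge a rocking alabaster block

## Task

The alabaster block rocks on its split underside. Without gripping or lifting anything, push the wooden wedge in, thin end first, under the block's raised side until it is snug and the block no longer rocks, then press down firmly with a fingertip on the top of the block above the wedge to prove that it sits firm. Leave block and wedge where they are, the block not shoved out of place, and leave the other things on the bench undisturbed.

Things in the scene. Friction and masses are not known exactly. Their poses are not given: they have to be found in the camera images.
- block: Squared slab of pale alabaster, 160 mm (its x) by 180 mm (its y) by 45 mm high, about 2.9 kg, flat sawn top. Origin: centre of the footprint, on the bench; z up. Its split underside lies flat on the bench from the -y side to y = +3 mm, then rises to the +y side, the raised side, where a 12 mm deep ledge along nearly the whole edge hangs 5 to 8.5 mm above the bench (differs each time: feel it)
- press_spot (a point): Point on the block's flat top, at the middle of the raised side, 15 mm in from its +y edge (block frame x 0, y +75, z 45 mm). While unwedged, a press of 2 to 4 N here rocks the block about the line y = +3 mm until the ledge meets the bench; let go, it rocks back. Properly wedged, it gives way less than 1 mm under 10 N
- wedge: Dark wooden wedge flat on the bench beside the block's raised side, thin end pointing at it within 0.15 rad: 150 mm long (its y), 45 mm wide (its x), 3 mm thick at the tip (y = -75 mm), rising evenly to 21 mm at the heel (y = +75 mm), 75 g. Origin: centre of its underside, z up. The tip is 20 to 55 mm from the block at the start
- heel (a point): Middle of the wedge's square upright heel face, 45 mm wide and 21 mm high (wedge frame y +75, z 10 mm). Pushed here towards the tip the wedge slides with about 1 N and meets the ledge when its tip is 17 to 46 mm inside the block's +y face; from there the push rises steeply within a few mm: 6 to 12 N makes it snug and friction keeps it there; a much harder push slides the block
- tall_blank: Bystander: upright cylinder of alabaster, 54 mm across, 70 mm tall, origin under its centre
- short_blank: Bystander: upright cylinder of alabaster, 60 mm across, 45 mm tall, origin under its centre
- rasp: Bystander: steel rasp with a wooden handle lying flat along its x, from x = -110 mm (handle end) to +130 mm, 26 mm wide and high, on the -y side of the block
Mind the look-alikes: they are no part of the job. Of the things that look like the wedge, the larger one is meant.

How it is judged:
By the outcome, as a careful person would: the job done as asked, in the order asked, and still so for the second after the job is handed in, with the robot touching nothing.
It also fails if it takes over 58 s, if anything falls off the work surface, if the arm or the gripper's body presses on something with over 40 N, if the wrist force passes 120 N, or if a joint passes its speed limit or range.

## Robot

A 7-joint arm with a two-finger parallel gripper is mounted at the origin on the work surface. World frame = base frame: x ahead of the robot, y to its left, z up, the work surface at z = 0. Lengths are in m, angles in rad, forces in N, time in s.
With the tool pointing down it reaches from about 0.4 to 0.85 m from the base axis. Payload 10.4 kg.
Tool frame: the origin (TCP) lies at the very end of the fingers, on their centre line; the grasp point (between the pads) lies 19 mm behind it; z points along the fingers, y is the line along which they close (so a half turn about z gives the same grasp; the last joint's range is limited). The gripper opens to 85 mm and grips with 20 to 120 N. Pads are 22 mm wide; open, the fingers measure 114 mm over their backs; the gripper's body (76 mm by 85 mm) begins 54 mm behind the grasp point. The pads swing forward as they close: fully open they stand 13 mm farther back than shut.
Start: joints at [1.13, 0.332, -0.065, 1.46, 0.022, 1.35, -0.088], TCP at [0.254, -0.571, 0.231] pointing down, gripper open.
Joint ranges: [-2.6, 2.6], [-0.5, 2.12], [-1.47, 1.34], [0.16, 2.42], [-1.27, 4.41], [0.06, 2.06], [-2.6, 2.6]. Speed limits (rad/s): [2.22, 2.22, 2.79, 2.79, 3.14, 3.14, 3.14].

## Interface

Orientations are given as a unit quaternion [x, y, z, w].
In Python, from workcell import * gives the robot as it stands.
- The arm moves only by the tool step_arm, never from a script. Its argument "commands" is one flat list of numbers, 7 for each row, row after row: the finger opening in mm, from 0 to 85.4, then the shift along the world's x, y, z as a fraction of full scale, then the turn, a rotation vector about the world's x, y, z as a fraction of full scale. A call has exactly 10 rows; each row is the pose to reach, as a shift and turn from the pose commanded when the call began, turning the shorter way round; what a row does not reach only later rows make up. Full scale, the value 1, is 0.6 m for a shift and pi rad for a turn. A row lasts 1/8 s, in which the tool goes at most 62.5 mm and 10.7 degrees, less where a joint would pass 70% of its speed; a pose out of reach is approached as far as the arm can. A call with a number of a shift or a turn outside -1 to 1 is refused whole. A call with a gripper value outside its range is refused whole. The fingers move at their own pace and stop on an object; "squeeze" is the grip in N (left out, the last holds). Time passes only in rows, so rows that repeat a pose let the fingers close, or fill a call up. It gives the time, the measured TCP pose, the force, the opening and the grip force at its end, in the units of the state.
- get_obs(): the state, without advancing time (a new reading comes with each control period).
- camera(name): name is "scene" or "side" or "wrist"; returns the picture (420x560x3 uint8, red, green, blue); there is no depth.
- camera_params(name): a dict with "mtx" (3x3 intrinsics, pixels), "dist" ([k1, k2, p1, p2, k3] as OpenCV has them; the pictures are not rectified), "extrinsics" (4x4, takes a point from world to camera coordinates); the wrist camera has in their place "tool_from_camera" (4x4, takes a point from camera to tool coordinates, whose origin is the TCP and whose axes are the flange's). Camera axes: x right, y down, z forward; pixel columns grow to the right and rows downward; lengths in m; the calibration is good to about 2 mm. A picture is of the moment at which its call begins: read the wrist's pose just before it. camera_params takes no time and is no camera call.
- hand_in(): hands the job in; it is judged then, once.
The state is a dict: "clock": time; "joint_pos": joint angles; "joint_velocities": joint speeds; "tau": joint torques, N m; "position": TCP position; "ee_rot": TCP orientation; "ft_force": force on the tool from outside, world axes, zero at the start; "torque": the same for the moment, N m; "grip_width": opening from 0.0 (shut) to 1.0 (fully open); "grasp_force": force on a finger pad.
Only numpy, scipy, OpenCV 4.12 (cv2) and the standard library are available. Lean on these libraries where they do the work, as an engineer would, in place of code of your own. Each camera call takes 0.05 s, during which the arm holds its last target. There are 200 camera calls.

## Working session

There is one attempt and no reset: what is moved stays moved. The work goes in short steps, Python scripts to look and compute and a tool call to move; the robot and the scene stay as the last step left them, time stands still between calls to the robot, and variables do not carry over. Pictures are saved under pics/ and viewed, at most 10 in all, crops included, and the job is handed in when it is done.

Besides the shell and the picture viewer there is one more tool, called after "Emit:" as name(argument=value, ...) on one line, values as JSON. step_arm: Moves the arm, as the interface text tells. Its arguments: {"type":"object","properties":{"commands":{"type":"array","items":{"type":"number"}},"squeeze":{"type":"number"}},"required":["commands"]}

```bash
mkdir -p pics; python3 - <<'E'
from workcell import *
import cv2
for n in("scene","side"):
    cv2.imwrite(f"pics/{n}0.png",cv2.cvtColor(camera(n),cv2.COLOR_RGB2BGR))
    print(n,camera_params(n))
o=get_obs();print(o)
E
```

```text
scene {'mtx': array([[478.36778674,   0.        , 278.08065993],
       [  0.        , 478.36778674, 207.37698216],
       [  0.        ,   0.        ,   1.        ]]), 'dist': array([0.03786462, 0.        , 0.        , 0.        , 0.        ]), 'extrinsics': array([[ 0.68964019,  0.72395039,  0.01709499, -0.3811973 ],
       [ 0.51357689, -0.47232151, -0.7163457 , -0.27545572],
       [-0.51052442,  0.50280038, -0.69753609,  1.28929698],
       [ 0.        ,  0.        ,  0.        ,  1.        ]])}
side {'mtx': array([[393.06389572,   0.        , 278.48126697],
       [  0.        , 393.06389572, 213.50614647],
       [  0.        ,   0.        ,   1.        ]]), 'dist': array([0.00526726, 0.        , 0.        , 0.        , 0.        ]), 'extrinsics': array([[ 0.98416674, -0.17624574, -0.0187956 , -0.60549206],
       [-0.13032399, -0.64768087, -0.75068312,  0.09770312],
       [ 0.12013116,  0.74124687, -0.66039502,  0.68545303],
       [ 0.        ,  0.        ,  0.        ,  1.        ]])}
{'clock': 0.1, 'joint_pos': array([ 1.13040733,  0.33282366, -0.06469824,  1.46087113,  0.02159825,
        1.34990797, -0.08849774]), 'joint_velocities': array([ 8.06594398e-04, -3.72387613e-04, -7.98958951e-06, -2.76969120e-03,
        8.12667225e-04,  8.70706296e-04, -6.15012990e-04]), 'tau': array([ 1.69525552e-03, -6.26741338e+01,  4.94202040e-02, -3.92434072e+01,
        1.62907457e-02,  6.85632127e-03, -4.44990826e-05]), 'position': array([ 0.25344372, -0.57092834,  0.23057955]), 'ee_rot': array([ 9.78258514e-01,  2.07388158e-01, -1.65003838e-04, -6.36333988e-04]), 'ft_force': array([ 0.07931892, -0.03944369,  0.38014723]), 'torque': array([ 0.01215487, -0.01444908,  0.00424094]), 'grasp_force': 0.0, 'grip_width': 0.9984904300178404}
```

View pics/scene0.png

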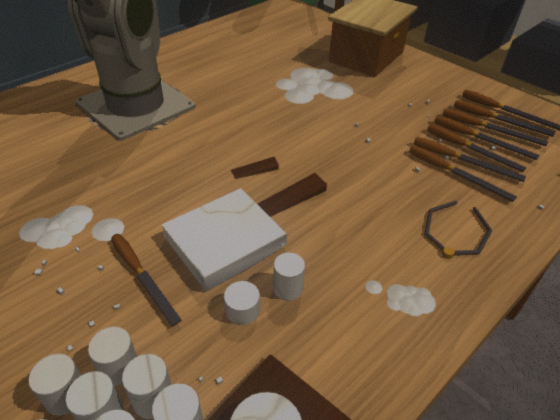

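View pics/side0.png

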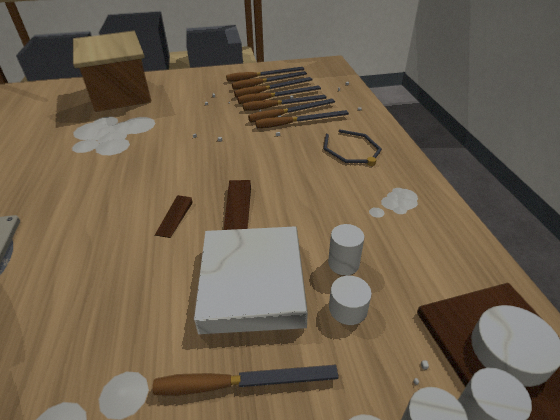

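The scene picture shows the block's top around (225,235) and the wedge at (295,195), heel at (322,182). A smaller look-alike lies at (255,168), and the two blanks are at (289,275) and (242,302). The side picture shows the block's top at (250,265) and the wedge heel at (238,182). I'll enlarge both.

```bash
python3 - <<'E'
import cv2
a=cv2.imread("pics/scene0.png")[160:300,150:340];b=cv2.imread("pics/side0.png")[165:345,180:390]
cv2.imwrite("pics/sc.png",cv2.resize(a,None,fx=4,fy=4,interpolation=cv2.INTER_CUBIC))
cv2.imwrite("pics/sd.png",cv2.resize(b,None,fx=3.3333,fy=3.3333,interpolation=cv2.INTER_CUBIC))
E
```

```text
(no output)
```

View pics/sc.png

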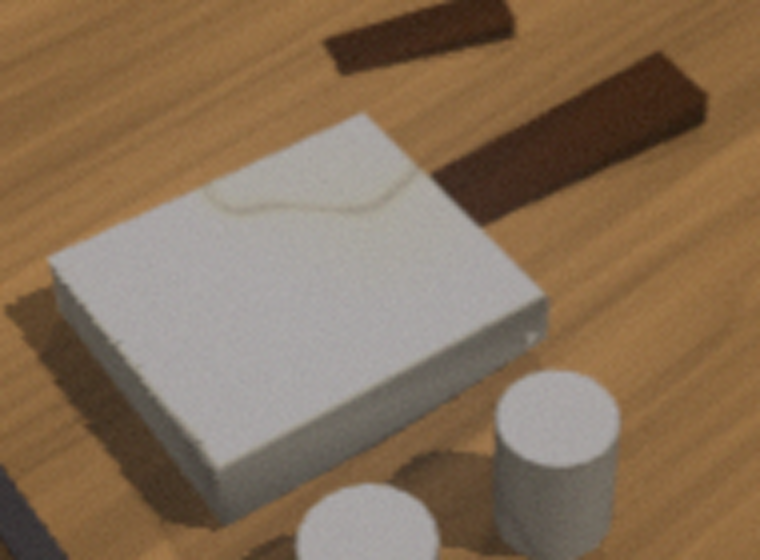

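View pics/sd.png

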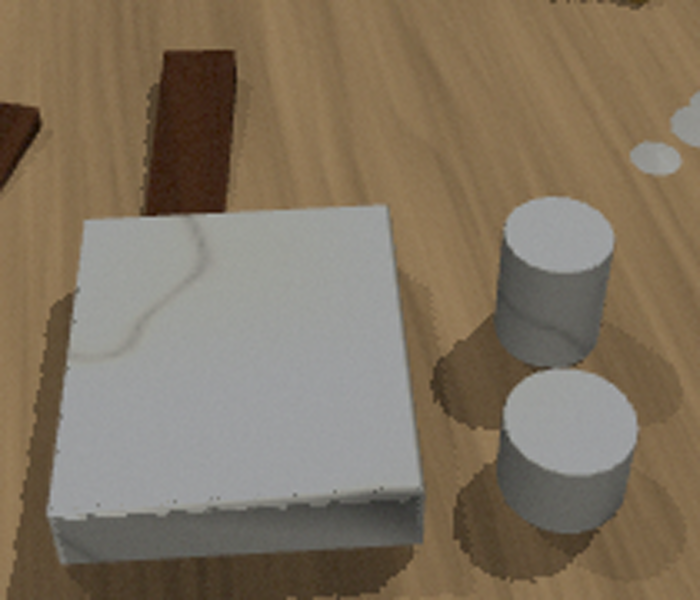

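```bash
cat > fit.py <<'E'
from workcell import *
import numpy as np,cv2
from scipy.optimize import least_squares
P={n:camera_params(n) for n in("scene","side")}
off={"scene":(150,160,4),"side":(180,165,10/3)}
def proj(n,p):
    T=P[n]["extrinsics"];r=cv2.Rodrigues(T[:3,:3])[0]
    return cv2.projectPoints(np.float64(p),r,T[:3,3],P[n]["mtx"],P[n]["dist"])[0][:,0]
def W(q,p):
    c,s=np.cos(q[2]),np.sin(q[2]);p=np.array(p)
    return np.c_[c*p[:,0]-s*p[:,1]+q[0],s*p[:,0]+c*p[:,1]+q[1],p[:,2]]
def px(n,l):
    a,b,s=off[n];return (np.array(l)+.5)/s-.5+[a,b]
def fit(obs,mod,q0):
    f=lambda q:np.concatenate([(proj(n,W(q,mod(q,n)))-px(n,l)).ravel() for n,l in obs.items()])
    r=least_squares(f,q0);print(np.round(r.x[:3],4),"res px",np.round(r.fun,1));return r.x
tb=[(-.08,.09,.045),(.08,.09,.045),(.08,-.09,.045),(-.08,-.09,.045)]
b=fit({"scene":[(362,113),(547,296),(218,468),(50,260)],"side":[(84,220),(387,206),(422,490),(50,515)]},lambda q,n:tb,[.55,-.05,0])
z=lambda t:.012+.12*t
def wm(q,n):
    if n=="scene":return [(-.0225,.075,.021),(.0225,.075,.021),(-.0225,q[3],z(q[3])),(.0225,q[4],0)]
    return [(-.0225,.075,.021),(.0225,.075,.021),(-.0225,q[5],z(q[5])),(.0225,q[6],z(q[6]))]
w=fit({"scene":[(660,52),(707,95),(433,177),(483,225)],"side":[(165,50),(236,51),(147,215),(224,212)]},wm,[.55,.1,0,0,0,0,0])
print("heel",W(w,[(0,.075,.01)]),"tip",W(w,[(0,-.075,0)]),"press",W(b,[(0,.075,.045)]))
c,s=np.cos(b[2]),np.sin(b[2]);R=np.array([[c,s],[-s,c]])
for nm,p in(("tip",(0,-.075,0)),("heel",(0,.075,0))): print(nm,"in block",R@(W(w,[p])[0,:2]-b[:2]))
E
python3 fit.py
```

```text
[ 0.5472 -0.1396 -0.1209] res px [-0.5 -1.1  0.1 -0.8 -0.9  1.3 -1.6 -1.2 -0.1 -1.1  0.8 -1.7  1.9  0.2
 -0.9 -0.5]
[ 0.5421  0.0518 -0.1749] res px [-0.4 -0.2  0.2  0.3 -0.4 -0.8  0.1  0.2  0.1  0.1  0.  -0.6 -0.2 -0.
  0.6  0. ]
heel [[0.555143   0.12568432 0.01      ]] tip [[ 0.52904628 -0.0220281   0.        ]] press [[ 0.55620111 -0.06519149  0.045     ]]
tip in block [-0.0321634   0.11457245]
heel in block [-0.02407601  0.26435428]
```

The poses fit to about 1–2 px. The wedge sits about 28 mm off the block's middle, towards -x. I'll nudge it sideways to centre it first, then push the heel.

Emit:
step_arm(commands=[0,0.05,0.1,0,0,0,-0.02,0,0.1,0.2,0,0,0,-0.05,0,0.15,0.3,0,0,0,-0.08,0,0.2,0.4,0,0,0,-0.11,0,0.25,0.5,0,0,0,-0.14,0,0.3,0.6,0,0,0,-0.1716,0,0.35,0.7,0,0,0,-0.1716,0,0.367,0.8,0,0,0,-0.1716,0,0.367,0.833,0,0,0,-0.1716,0,0.367,0.833,0,0,0,-0.1716])

```text
clock: 1.35
position: [0.4741, -0.0673, 0.2313]
ee_rot: [0.998, -0.057, -0.0, -0.0]
ft_force: [0.2, -1.2, -0.0]
grip_width: 0.003
grasp_force: 0.0
```

Emit:
step_arm(commands=[0,0.03,0.1,0,0,0,0,0,0.048,0.2,0,0,0,0,0,0.048,0.24,-0.05,0,0,0,0,0.048,0.24,-0.15,0,0,0,0,0.048,0.24,-0.2,0,0,0,0,0.048,0.24,-0.25,0,0,0,0,0.048,0.24,-0.29,0,0,0,0,0.048,0.24,-0.29,0,0,0,0,0.048,0.24,-0.29,0,0,0,0,0.048,0.24,-0.29,0,0,0])

```text
clock: 2.6
position: [0.5034, 0.0724, 0.0584]
ee_rot: [0.998, -0.061, 0.001, 0.0]
ft_force: [-0.4, 0.1, -0.1]
grip_width: 0.001
grasp_force: 0.0
```

```bash
python3 - <<'E'
from workcell import *
import cv2
o=get_obs();print(o["position"],o["ee_rot"])
cv2.imwrite("pics/side1.png",cv2.resize(cv2.cvtColor(camera("side"),cv2.COLOR_RGB2BGR)[100:300,130:330],None,fx=3,fy=3))
E
```

```text
[0.50338303 0.07238939 0.05844615] [ 9.98150258e-01 -6.07888332e-02  8.82627214e-04  3.40998806e-05]
```

View pics/side1.png

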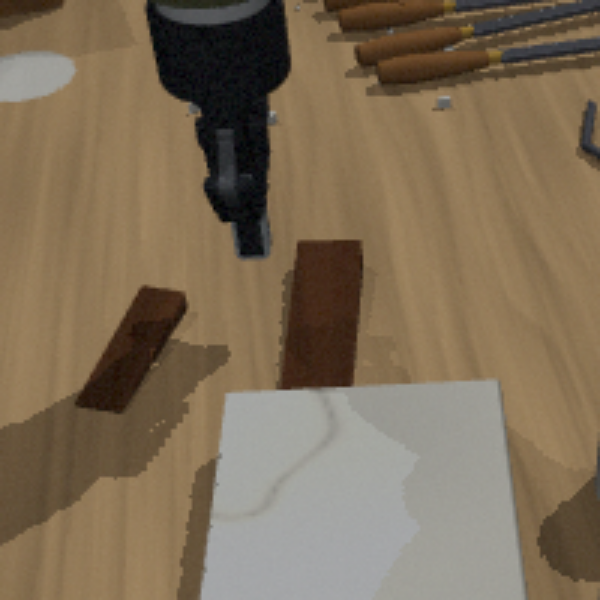

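The finger (tip at crop (253,257)) is above the gap between the larger wedge and the look-alike, and both sides are clear. I'll lower it and nudge the wedge towards +x.

Emit:
step_arm(commands=[0,0,0,-0.05,0,0,0,0,0,0,-0.088,0,0,0,0,0,0,-0.088,0,0,0,0,0.01,-0.001,-0.088,0,0,0,0,0.02,-0.002,-0.088,0,0,0,0,0.03,-0.0035,-0.088,0,0,0,0,0.04,-0.005,-0.088,0,0,0,0,0.05,-0.006,-0.088,0,0,0,0,0.06,-0.0072,-0.088,0,0,0,0,0.06,-0.0072,-0.088,0,0,0])

```text
clock: 3.9
position: [0.5391, 0.0682, 0.0045]
ee_rot: [0.998, -0.061, 0.0, -0.0]
ft_force: [-0.2, -0.3, 0.6]
grip_width: -0.002
grasp_force: 0.0
```

Emit:
step_arm(commands=[0,-0.02,0,0,0,0,0,0,-0.02,0,0.1,0,0,0.03,0,0,0.06,0.15,0,0,0.09,0,0.04,0.11,0.15,0,0,0.15,0,0.071,0.1285,0.15,0,0,0.21,0,0.071,0.1285,0.15,0,0,0.27,0,0.071,0.1285,0.15,0,0,0.33,0,0.071,0.1285,0.15,0,0,0.39,0,0.071,0.1285,0.15,0,0,0.45,0,0.071,0.1285,0.15,0,0,0.5])

```text
clock: 5.15
position: [0.5802, 0.1453, 0.0944]
ee_rot: [0.747, 0.665, -0.0, 0.0]
ft_force: [-0.4, -0.6, 0.9]
grip_width: 0.004
grasp_force: 0.0
```

```bash
python3 - <<'E'
from workcell import *
import cv2,numpy as np
f=lambda n,r,c:cv2.resize(cv2.cvtColor(camera(n),cv2.COLOR_RGB2BGR)[r:r+140,c:c+190],None,fx=4,fy=4,interpolation=cv2.INTER_CUBIC)
cv2.imwrite("pics/side2.png",f("side",160,180))
cv2.imwrite("pics/scene2.png",f("scene",160,150))
E
```

```text
(no output)
```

View pics/side2.png

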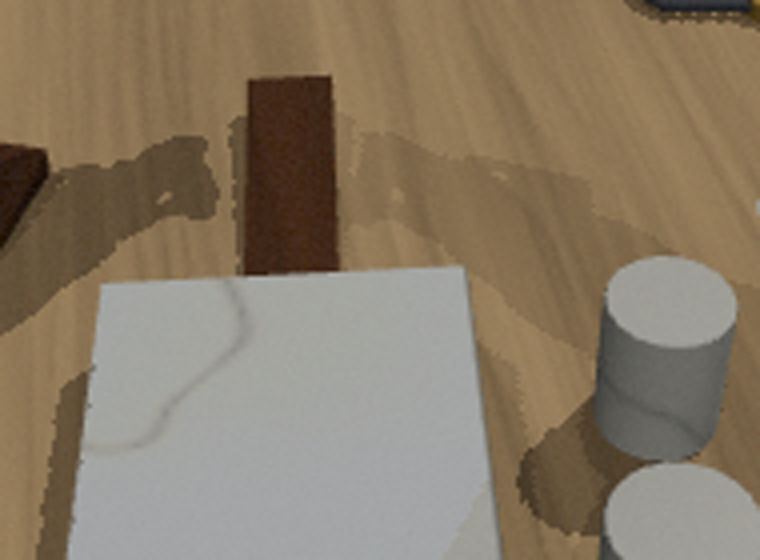

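The wedge now lies nearly square to the block and centred on it: heel top corners at (249,80) and (331,76), edges meeting the block at x 244 and 340. I'll fit its new pose.

```bash
cat > fit2.py <<'E'
from fit import *
off["side"]=(180,160,4)
m=lambda q,n:[(-.0225,.075,.021),(.0225,.075,.021),(-.0225,q[3],z(q[3])),(.0225,q[4],z(q[4]))]
w=fit({"side":[(249,80),(331,76),(244,274),(340,272)]},m,[.56,.05,-.12,0,0])
for p in((0,-.075,0),(0,.075,0)): print(W(w,[p]),"in block",R@(W(w,[p])[0,:2]-b[:2]))
E
python3 fit2.py|tail -3
python3 -c "
from workcell import *;print(get_obs())"|tail -3
```

```text
[ 0.5713  0.0476 -0.1274] res px [-0.4 -0.   0.4  0.   0.1  0.  -0.1  0. ]
[[ 0.56177003 -0.0267764   0.        ]] in block [0.00089418 0.11380635]
[[0.58082473 0.12200841 0.        ]] in block [0.00186161 0.26380323]
        1.16058019, -0.75341835]), 'joint_velocities': array([-0.01402247, -0.0043238 ,  0.02303769, -0.00513758, -0.0183039 ,
       -0.00494901, -0.14617393]), 'tau': array([  0.29416996, -58.49116087, -15.48571408, -33.32009912,
         0.29488371,   0.08871095,   2.29847521]), 'position': array([0.580299  , 0.14524316, 0.0942776 ]), 'ee_rot': array([ 7.47818024e-01,  6.63903675e-01, -3.19121682e-04, -1.09276984e-04]), 'ft_force': array([0.0031863 , 0.10560332, 0.04073119]), 'torque': array([ 0.01209869,  0.00683083, -0.01707408]), 'grasp_force': 0.0, 'grip_width': 0.002534062718720203}
```

Emit:
step_arm(commands=[0,0,0,-0.08,0,0,0,0,0,0,-0.142,0,0,0,0,0,0,-0.142,0,0,0,0,-0.002,-0.0165,-0.142,0,0,0,0,-0.004,-0.033,-0.142,0,0,0,0,-0.006,-0.0496,-0.142,0,0,0,0,-0.008,-0.0662,-0.142,0,0,0,0,-0.01,-0.0827,-0.142,0,0,0,0,-0.01,-0.0827,-0.142,0,0,0,0,-0.01,-0.0827,-0.142,0,0,0])

```text
clock: 6.5
position: [0.5751, 0.0959, 0.0093]
ee_rot: [0.749, 0.663, 0.0, -0.0]
ft_force: [-0.2, 0.5, 0.3]
grip_width: -0.006
grasp_force: 0.0
```

Emit:
step_arm(commands=[0,-0.0002,-0.0017,0,0,0,0,0,-0.0004,-0.0033,0,0,0,0,0,-0.0006,-0.005,0,0,0,0,0,-0.0008,-0.0066,0,0,0,0,0,-0.001,-0.0083,0,0,0,0,0,-0.0012,-0.0099,0,0,0,0,0,-0.0012,-0.0099,0,0,0,0,0,-0.0012,-0.0099,0,0,0,0,0,-0.0012,-0.0099,0,0,0,0,0,-0.0012,-0.0099,0,0,0])

```text
invalid input
```

Emit:
step_arm(commands=[0,-0.0002,-0.0017,0,0,0,0,0,-0.0004,-0.0033,0,0,0,0,0,-0.0006,-0.005,0,0,0,0,0,-0.0008,-0.0066,0,0,0,0,0,-0.001,-0.0083,0,0,0,0,0,-0.0012,-0.0099,0,0,0,0,0,-0.0012,-0.0099,0,0,0,0,0,-0.0012,-0.0099,0,0,0,0,0,-0.0012,-0.0099,0,0,0,0,0,-0.0012,-0.0099,0,0,0,0])

```text
clock: 7.75
position: [0.5745, 0.0898, 0.0093]
ee_rot: [0.749, 0.663, 0.0, 0.0]
ft_force: [-0.5, 0.4, -0.3]
grip_width: -0.002
grasp_force: 0.0
```

Emit:
step_arm(commands=[0,-0.0002,-0.0017,0,0,0,0,0,-0.0004,-0.0033,0,0,0,0,0,-0.0006,-0.005,0,0,0,0,0,-0.0008,-0.0066,0,0,0,0,0,-0.001,-0.0083,0,0,0,0,0,-0.001,-0.0083,0,0,0,0,0,-0.001,-0.0083,0,0,0,0,0,-0.001,-0.0083,0,0,0,0,0,-0.001,-0.0083,0,0,0,0,0,-0.001,-0.0083,0,0,0,0])

```text
clock: 9.0
position: [0.5739, 0.0848, 0.0093]
ee_rot: [0.749, 0.663, 0.0, 0.0]
ft_force: [-0.1, -0.5, 0.9]
grip_width: 0.003
grasp_force: 0.0
```

Emit:
step_arm(commands=[0,-0.0002,-0.0017,0,0,0,0,0,-0.0004,-0.0033,0,0,0,0,0,-0.0006,-0.005,0,0,0,0,0,-0.0008,-0.0066,0,0,0,0,0,-0.001,-0.0083,0,0,0,0,0,-0.001,-0.0083,0,0,0,0,0,-0.001,-0.0083,0,0,0,0,0,-0.001,-0.0083,0,0,0,0,0,-0.001,-0.0083,0,0,0,0,0,-0.001,-0.0083,0,0,0,0])

```text
clock: 10.25
position: [0.5733, 0.0798, 0.0093]
ee_rot: [0.749, 0.663, 0.0, 0.0]
ft_force: [0.5, -0.3, 0.9]
grip_width: -0.001
grasp_force: 0.0
```

Emit:
step_arm(commands=[0,-0.0002,-0.0017,0,0,0,0,0,-0.0004,-0.0033,0,0,0,0,0,-0.0006,-0.005,0,0,0,0,0,-0.0008,-0.0066,0,0,0,0,0,-0.001,-0.0083,0,0,0,0,0,-0.001,-0.0083,0,0,0,0,0,-0.001,-0.0083,0,0,0,0,0,-0.001,-0.0083,0,0,0,0,0,-0.001,-0.0083,0,0,0,0,0,-0.001,-0.0083,0,0,0,0])

```text
clock: 11.5
position: [0.5727, 0.0748, 0.0093]
ee_rot: [0.749, 0.663, 0.0, 0.0]
ft_force: [-0.4, -0.3, 0.9]
grip_width: 0.003
grasp_force: 0.0
```

Emit:
step_arm(commands=[0,-0.0002,-0.0017,0,0,0,0,0,-0.0004,-0.0033,0,0,0,0,0,-0.0006,-0.005,0,0,0,0,0,-0.0008,-0.0066,0,0,0,0,0,-0.001,-0.0083,0,0,0,0,0,-0.001,-0.0083,0,0,0,0,0,-0.001,-0.0083,0,0,0,0,0,-0.001,-0.0083,0,0,0,0,0,-0.001,-0.0083,0,0,0,0,0,-0.001,-0.0083,0,0,0,0])

```text
clock: 12.75
position: [0.5721, 0.0698, 0.0093]
ee_rot: [0.749, 0.663, 0.0, 0.0]
ft_force: [0.1, 1.0, -0.3]
grip_width: -0.001
grasp_force: 0.1
```

```bash
python3 - <<'E'
from workcell import *
import cv2
o=get_obs();print(o["ft_force"])
cv2.imwrite("pics/side3.png",cv2.resize(cv2.cvtColor(camera("side"),cv2.COLOR_RGB2BGR)[160:300,180:370],None,fx=4,fy=4,interpolation=cv2.INTER_CUBIC))
E
```

```text
[ 0.13837546  0.95561246 -0.25938761]
```

View pics/side3.png

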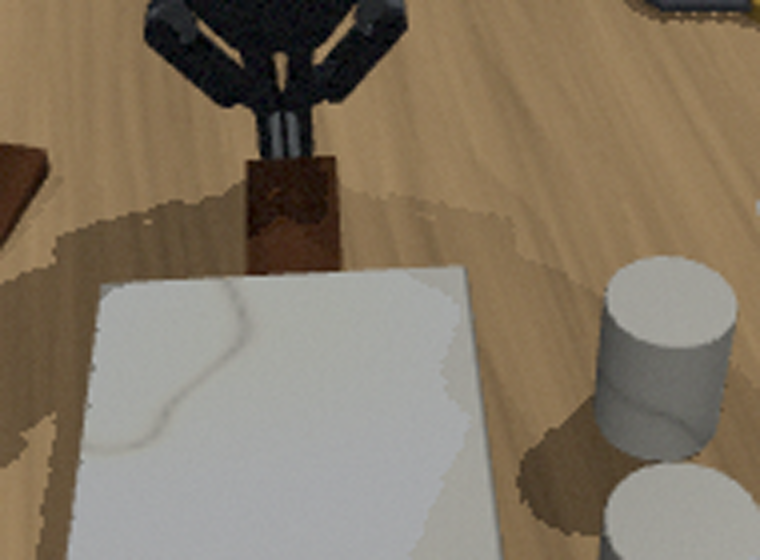

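The finger sits against the middle of the heel (crop (287,157)), and the wedge has gone straight under the block, which hasn't moved. I'll carry on in smaller steps.

Emit:
step_arm(commands=[0,-0.0001,-0.0008,0,0,0,0,0,-0.0002,-0.0017,0,0,0,0,0,-0.0003,-0.0025,0,0,0,0,0,-0.0004,-0.0033,0,0,0,0,0,-0.0005,-0.0042,0,0,0,0,0,-0.0006,-0.005,0,0,0,0,0,-0.0006,-0.005,0,0,0,0,0,-0.0006,-0.005,0,0,0,0,0,-0.0006,-0.005,0,0,0,0,0,-0.0006,-0.005,0,0,0,0])

```text
clock: 14.05
position: [0.5718, 0.0683, 0.0095]
ee_rot: [0.748, 0.663, 0.001, -0.0]
ft_force: [1.0, 6.4, -1.1]
grip_width: 0.0
grasp_force: 3.4
```

Emit:
step_arm(commands=[0,-0.0001,-0.0004,0,0,0,0,0,-0.0001,-0.0008,0,0,0,0,0,-0.0001,-0.0012,0,0,0,0,0,-0.0002,-0.0015,0,0,0,0,0,-0.0002,-0.0015,0,0,0,0,0,-0.0002,-0.0015,0,0,0,0,0,-0.0002,-0.0015,0,0,0,0,0,-0.0002,-0.0015,0,0,0,0,0,-0.0002,-0.0015,0,0,0,0,0,-0.0002,-0.0015,0,0,0,0])

```text
clock: 15.3
position: [0.5717, 0.0682, 0.0096]
ee_rot: [0.748, 0.664, 0.001, -0.001]
ft_force: [1.2, 9.3, -1.6]
grip_width: 0.005
grasp_force: 4.5
```

Emit:
step_arm(commands=[0,0.001,0.01,0,0,0,0,0,0.004,0.035,0,0,0,0,0,0.004,0.035,0.08,0,0,0,0,0.004,0.035,0.15,0,0,0,0,-0.01,-0.06,0.15,0,0,0,0,-0.02,-0.15,0.15,0,0,0,0,-0.0253,-0.2185,0.15,0,0,0,0,-0.0253,-0.2185,0.1,0,0,0,0,-0.0253,-0.2185,0.08,0,0,0,0,-0.0253,-0.2185,0.08,0,0,0])

```text
clock: 16.55
position: [0.5561, -0.0639, 0.0569]
ee_rot: [0.748, 0.664, -0.0, -0.001]
ft_force: [0.1, 1.5, -0.1]
grip_width: 0.001
grasp_force: 0.0
```

```bash
python3 - <<'E'
from workcell import *
import cv2
o=get_obs();print(o["ft_force"],o["position"])
cv2.imwrite("pics/side4.png",cv2.resize(cv2.cvtColor(camera("side"),cv2.COLOR_RGB2BGR)[160:300,180:370],None,fx=4,fy=4,interpolation=cv2.INTER_CUBIC))
E
```

```text
[ 0.13092147  1.53287745 -0.13029829] [ 0.55607413 -0.06387903  0.05687681]
```

View pics/side4.png

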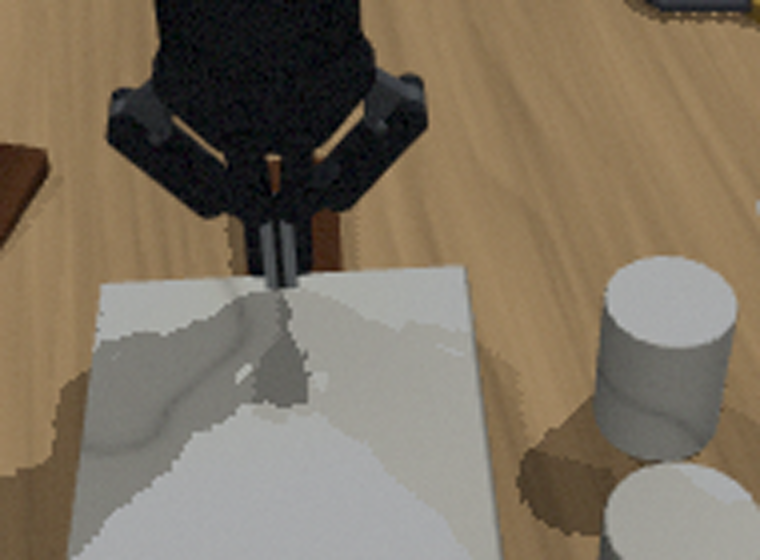

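The block hasn't moved, and the closed fingertip (280,285) is over the middle of its raised side. I'll press down.

Emit:
step_arm(commands=[0,0,0,-0.008,0,0,0,0,0,0,-0.014,0,0,0,0,0,0,-0.017,0,0,0,0,0,0,-0.019,0,0,0,0,0,0,-0.021,0,0,0,0,0,0,-0.0225,0,0,0,0,0,0,-0.0225,0,0,0,0,0,0,-0.0225,0,0,0,0,0,0,-0.0225,0,0,0,0,0,0,-0.0225,0,0,0])

```text
clock: 17.85
position: [0.5566, -0.0651, 0.0451]
ee_rot: [0.749, 0.663, -0.0, 0.0]
ft_force: [-6.9, -0.0, 14.1]
grip_width: 0.003
grasp_force: 7.4
```

Emit:
step_arm(commands=[0,0,0,-0.0005,0,0,0,0,0,0,-0.0005,0,0,0,0,0,0,-0.0005,0,0,0,0,0,0,-0.0005,0,0,0,0,0,0,-0.0005,0,0,0,0,0,0,-0.0005,0,0,0,0,0,0,-0.0005,0,0,0,0,0,0,-0.0005,0,0,0,0,0,0,-0.0005,0,0,0,0,0,0,-0.0005,0,0,0])

```text
clock: 19.1
position: [0.5566, -0.0651, 0.045]
ee_rot: [0.749, 0.663, -0.0, 0.0]
ft_force: [-8.3, -0.6, 16.9]
grip_width: -0.001
grasp_force: 9.0
```

Firm: 17 N with only about 0.1 mm of give. I'll lift clear.

Emit:
step_arm(commands=[0,0,0,0.003,0,0,0,0,0,0,0.01,0,0,0,0,0,0,0.05,0,0,0,0,0,0,0.1,0,0,0,0,0,0,0.15,0,0,0,0,0,0,0.2,0,0,0,0,0,0,0.25,0,0,0,0,0,0,0.25,0,0,0,0,0,0,0.25,0,0,0,0,0,0,0.25,0,0,0])

```text
clock: 20.35
position: [0.5559, -0.0652, 0.1926]
ee_rot: [0.749, 0.663, -0.0, -0.001]
ft_force: [-0.2, 0.3, -0.3]
grip_width: 0.003
grasp_force: 0.0
```

```bash
python3 - <<'E'
from workcell import *
import cv2
cv2.imwrite("pics/side5.png",cv2.resize(cv2.cvtColor(camera("side"),cv2.COLOR_RGB2BGR)[160:300,180:370],None,fx=4,fy=4,interpolation=cv2.INTER_CUBIC))
E
```

```text
(no output)
```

View pics/side5.png

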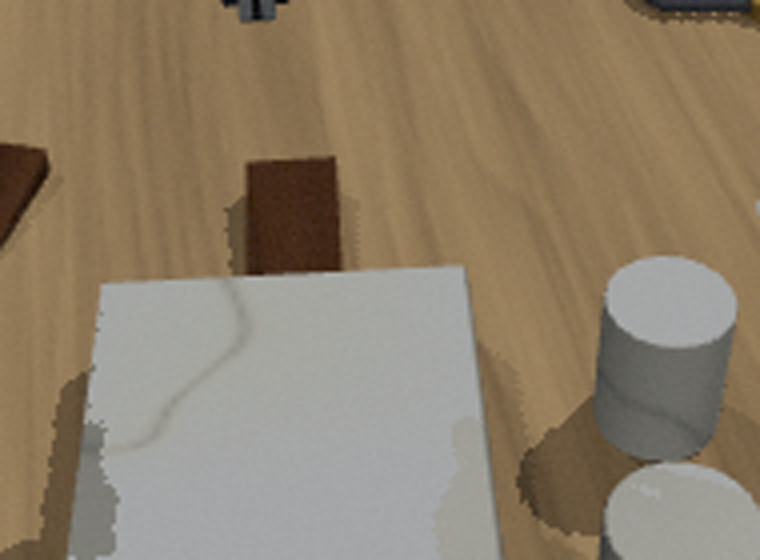

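The wedge is seated (heel at crop (291,160)), the block corners haven't moved, and the blanks and look-alike are where they were. I'll hand in.

```bash
python3 -c "
from workcell import *
print(hand_in())"
```

```text
the job is handed in; nothing more can be done
None
```

The wedge is snug under the middle of the block's raised side, pushed in to 9.3 N. Pressed from 14 N to 17 N above the wedge, the block gave only about 0.1 mm, and nothing looked disturbed in the last side picture (the rasp was outside it). The job is handed in.

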